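Fit the condenser lens and screw its collar down

ROBOT

A 6-joint arm with a two-finger parallel gripper is mounted at the origin on a cart in front of the work surface, level with it; the furniture and walls round the work are solid. World frame = base frame: x ahead of the robot, y to its left, z up, the work surface at z = 0. Lengths are in mm, angles in rad, forces in N, time in s.
With the tool pointing down it reaches from about 350 to 875 mm from the base axis. Payload 4.2 kg.
Tool frame: the origin (TCP) lies between the finger pads; the fingertips stand 25 mm ahead of it and the grasp point (between the pads) lies 6 mm ahead of it; z points along the fingers, y is the line along which they close (so a half turn about z gives the same grasp; the last joint's range is limited). The gripper opens to 85 mm and grips with 20 to 120 N. Pads are 22 mm wide; open, the fingers measure 114 mm over their backs; the gripper's body (76 mm by 85 mm) begins 54 mm behind the grasp point. The pads swing forward as they close: fully open they stand 13 mm farther back than shut.
Start: joints at [1.566, 0.385, 0.008, 0, -1.194, -0.259], TCP at [162.937, 603.366, 256.312] pointing down, gripper open.
Joint ranges: [-3.14, 3.14], [-1.21, 2.06], [-1.07, 1.41], [-3.16, 2.05], [-2.99, -0.16], [-3.1, 3.1]. Speed limits (rad/s): [2.79, 2.79, 3.14, 3.14, 3.14, 3.14].

INTERFACE

Orientations are given as a unit quaternion [x, y, z, w].
In Python, from bench import arm gives the robot as it stands.
- The arm moves only by the shell command python3 -m pendant 'ROWS'. ROWS is JSON, a list of rows, each a list of 7 numbers: the shift along the tool's x, y, z in m, then the turn, a rotation vector about the tool's x, y, z in degrees, then the finger opening in m, from 0 to 0.0854. In form: [[x, y, z, wx, wy, wz, fingers], ...]. A call has 1 to 12 rows; each row shifts and turns the commanded pose from where the row before left it, along the tool's axes as they then stand; what a row does not reach is not made up. A row lasts 1/10 s, in which the tool goes at most 50 mm and 8.59 degrees, less where a joint would pass 70% of its speed; a pose out of reach is approached as far as the arm can. A call is refused whole if a number of a shift passes 0.05 or a number of a turn 8.59, either way. A call with a gripper value outside its range is refused whole. The fingers move at their own pace and stop on an object; the grip force is fixed at half the most. Time passes only in rows, so rows that do not move let the fingers close. It gives the time, the measured TCP pose, the force, the opening and the grip force at its end, in the units of the state.
- arm.read_state(): the state, without advancing time (a new reading comes with each control period).
- arm.get_image(name): name is "scene" or "side" or "wrist"; returns a dict with "image" (400x640x3 uint8, red, green, blue), "fx", "fy", "cx", "cy" (pixels), "k1" (the pictures are not rectified: a ray, as slopes to the right and down, at radius r is drawn at 1 + k1 r^2 times it, then the intrinsics apply), "xyz" and "rotation" of the camera in the world. Camera axes: x right, y down, z forward; pixel columns grow to the right and rows downward; lengths in mm; the calibration is good to about 2 mm. A picture is of the moment at which its call begins. There is no depth.
- arm.job_done(): hands the job in; it is judged then, once.
The state is a dict: "clock": time; "joints": joint angles; "joint_vel": joint speeds; "joint_efforts": joint torques, N m; "position": TCP position; "ee_rot": TCP orientation; "contact_force": force on the tool from outside, world axes, zero at the start; "wrist_torque": the same for the moment, N m; "gripper_width": finger opening in mm; "grasp_force": force on a finger pad.
Only numpy, scipy, OpenCV 4.12 (cv2) and the standard library are available. Lean on these libraries where they do the work, as an engineer would, in place of code of your own. Each camera call takes 0.05 s, during which the arm holds its last target. There are 200 camera calls.

TASK

Put the loose lens back into the condenser housing: seat it flat, glass up, in the housing's open mouth and let go of it, then set the collar over it and screw the collar clockwise until it comes up tight against its stops, so that the lens is clamped fully home against the sprung seat and stays so when you let go. The thread's start is not marked, so feel for it; press and turn gently, because the lens must not be struck or crushed, and leave the other things on the bench where they are.

Things in the scene. Friction and masses are not known exactly. Their poses are not given: they have to be found in the camera images.
- housing: Aluminium condenser housing bolted to the table (fixed). Base plate 76 x 60 x 10 mm, on it an upright round body 41 mm in diameter; a light-guide port (19 mm thick, axis 33 mm above the table) sticks out along +x to 47 mm from the axis, a thumb screw along -y to 35 mm. Top: a neck 40 mm across, chamfered to 38 mm at its rim. Origin: on the axis, underside of the base; z up.
- mouth (a point): Centre of the housing's open mouth, level with the neck's rim, 64 mm above the table. Bore 35.5 mm in diameter, straight. In it a sprung seat ring, its top 4 mm below the rim when up; it starts to move at about 6 N and is down its full 1.5 mm at about 18 N, where the lens comes on a solid shoulder 5.5 mm below the rim.
- neck_thread (a point): On the housing's axis, 8 mm below the rim. Round the neck: three-start quick thread, three ridges 47 mm over all, 2.8 mm thick, 54 deg long, 66 deg gaps. Clockwise (from above) each falls 3.25 mm in 34 deg (underside 4.6 to 7.85 mm below the rim), is level for 12 deg, ends in a solid stop. Where the gaps lie is tied to no given pose and differs each time: only look or touch tells.
- lens: Lens in a stepped round dark steel cell, loose, glass up. Lower rim 33.6 mm diameter, 7 mm high, foot chamfered 1.8 mm; drops into the mouth with 0.95 mm play all round and then stands 3 mm proud (origin 4 mm below the mouth). Upper hub to hold it by: 22 mm diameter, 7 to 16 mm above the underside. 50 to 90 g. Origin: centre of the underside; z up its axis.
- collar: Loose knurled aluminium ring, right way up: 58 mm outside diameter, 17 mm high. Hole in the top 27 mm (lens hub passes), below 49 mm. Its flange, 13 to 17 mm above the underside, bears on the lens rim. Three lugs inside, 6 mm wide, 3 mm high, 120 deg apart, one on +x, tips on a 42.4 mm circle; dark dots on top show them. 45 to 75 g. Origin: centre of the underside; z up.
- collar_lugs (a point): On the collar's axis, 2.5 mm above its underside, at lug height. Lugs in the gaps over the seated lens: collar origin 10 mm below the mouth; lugs on the ridges: it stops about 4 to 8 mm higher. From a gap it turns clockwise, free for up to 55 deg; then the thread draws collar and lens down 1.5 mm within about 20 deg, and 12 deg later the lugs meet the solid stops: tight (0.7 N m is enough).
- seat (a joint): Travel of the sprung seat ring in the mouth, m: 0 up, grows downward to 0.0015 when the lens on it is fully home.
- spare_lens_ring: Bystander: flat black lens ring, 31 mm diameter, 9 mm high, loose. Origin: centre of the underside.
- coupling: Bystander: small light metal shaft coupling standing upright, 25 mm diameter, 25 mm high, loose. Origin: centre of the underside.
- bearing: Bystander: ball bearing lying flat, 22 mm diameter, 7 mm high, loose. Origin: centre of the underside.
- shim_tin: Bystander: flat round light metal tin, 60 mm diameter, 24 mm high, loose. Origin: centre of the underside.
- post: Bystander: plain steel optical post standing upright, 13 mm diameter, 50 mm high, loose. Origin: centre of the underside.

How it is judged:
By the outcome, as a careful person would: the job done as asked, in the order asked, and still so for the second after the job is handed in, with the robot touching nothing.
It also fails if it takes over 70 s, if anything falls off the work surface, if the arm or the gripper's body presses on something with over 40 N, if the wrist force passes 120 N, or if a joint passes its speed limit or range.

## Working session

There is one attempt and no reset: what is moved stays moved. The work goes in short steps, Python scripts to look and compute and a shell command to move; the robot and the scene stay as the last step left them, time stands still between calls to the robot, and variables do not carry over. Pictures are saved under pics/ and viewed, at most 10 in all, crops included, and the job is handed in when it is done.

```bash
mkdir -p pics; ls; python3 - <<'E'
from bench import arm
import cv2,numpy as np
s=arm.read_state()
print({k:np.round(v,3).tolist() for k,v in s.items()})
for n in("scene","side","wrist"):
    d=arm.get_image(n); cv2.imwrite(f"pics/{n}0.png",d["image"][:,:,::-1])
    print(n,d["fx"],d["fy"],d["cx"],d["cy"],d["k1"],np.round(d["xyz"],1),np.round(d["rotation"],3).tolist())
E
```

```text
pics
{'clock': 0.0, 'joints': [1.566, 0.386, 0.007, -0.001, -1.194, -0.259], 'joint_vel': [0.0, 0.0, 0.002, 0.001, -0.0, -0.0], 'joint_efforts': [-0.0, -39.229, 18.84, 4.186, -0.005, 0.0], 'position': [162.808, 602.862, 255.198], 'ee_rot': [0.991, -0.132, -0.0, 0.001], 'contact_force': [-0.841, -0.03, 0.463], 'wrist_torque': [0.003, 0.059, -0.053], 'grasp_force': 0.0, 'gripper_width': 85.352}
scene 392.41114292927574 392.41114292927574 322.78057482537525 198.7505345166971 -0.06372066440976576 [  86.  -625.   698.9] [0.865, -0.354, 0.14, -0.326]
side 423.29674955632106 423.29674955632106 324.87332074628614 197.55087506640962 -0.08195087376261906 [ 465.9 -848.7  648.4] [0.916, -0.015, 0.012, -0.4]
wrist 291.7186146820563 291.7186146820563 321.3958134513156 193.26242266256713 -0.030762897685393295 [232.3 584.8 373.2] [-0.602, 0.786, 0.113, -0.088]
```

View pics/scene0.png

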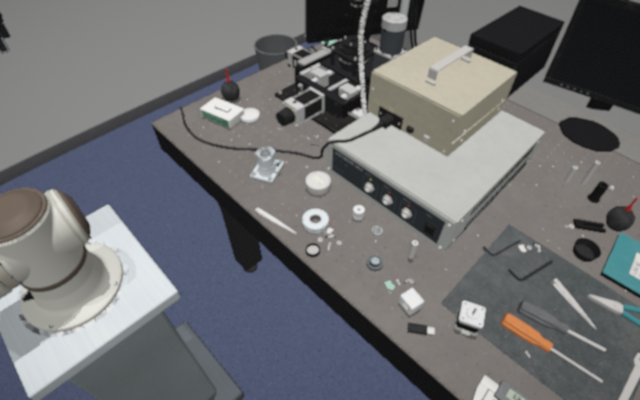

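View pics/wrist0.png

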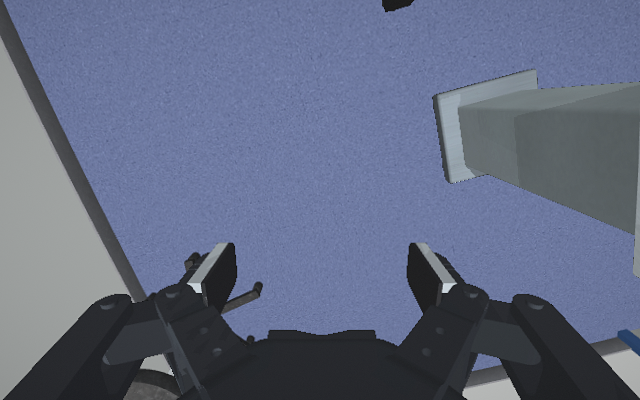

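The scene view shows the housing near (267,165), the tin (318,183), the collar (316,220), the spare ring (313,250), the coupling (358,212), the bearing (377,230), the post (413,248) and the lens (375,262). The wrist view shows only floor.

```bash
cat > h.py <<'E'
from bench import arm
import cv2,numpy as np
from scipy.spatial.transform import Rotation as R
def grab(n,save=None):
    d=arm.get_image(n)
    if save: cv2.imwrite(f"pics/{save}.png",d["image"][:,:,::-1])
    return d
def ray(d,u,v):
    q=np.array([(u-d["cx"])/d["fx"],(v-d["cy"])/d["fy"]]); p=q.copy()
    for _ in range(20): p=q/(1+d["k1"]*(p@p))
    r=R.from_quat(d["rotation"]) if np.size(d["rotation"])==4 else R.from_matrix(d["rotation"])
    return np.array(d["xyz"]),r.apply([p[0],p[1],1.])
def onz(d,u,v,z):
    o,r=ray(d,u,v); return (o+r*(z-o[2])/r[2])
def proj(d,P):
    r=R.from_quat(d["rotation"]); c=r.inv().apply(np.array(P)-d["xyz"]); p=c[:2]/c[2]
    p=p*(1+d["k1"]*(p@p)); return p*d["fx"]+[d["cx"],d["cy"]]
E
python3 - <<'E'
from h import *
d=grab("scene"); 
for n,u,v,z in [("housing",265,152,64),("tin",318,177,24),("collar",316,216,17),("ring",313,248,9),("lens",375,258,16),("coup",358,207,25),("bear",377,230,7),("post",413,241,50)]: print(n,onz(d,u,v,z).round(0))
im=cv2.resize(d["image"][120:290,230:440],None,fx=3.5,fy=3.5,interpolation=cv2.INTER_CUBIC);cv2.imwrite("pics/sc1.png",im[:,:,::-1])
d=grab("side")
for P in [(300,0,0),(500,0,0),(300,200,0),(500,200,0)]: print(proj(d,P).round())
E
```

```text
housing [493. -26.  64.]
tin [ 554. -148.   24.]
collar [ 470. -227.   17.]
ring [ 409. -281.    9.]
lens [ 480. -391.   16.]
coup [ 552. -279.   25.]
bear [ 545. -344.    7.]
post [ 547. -431.   50.]
[244. 159.]
[323. 157.]
[251. 116.]
[321. 115.]
```

View pics/sc1.png

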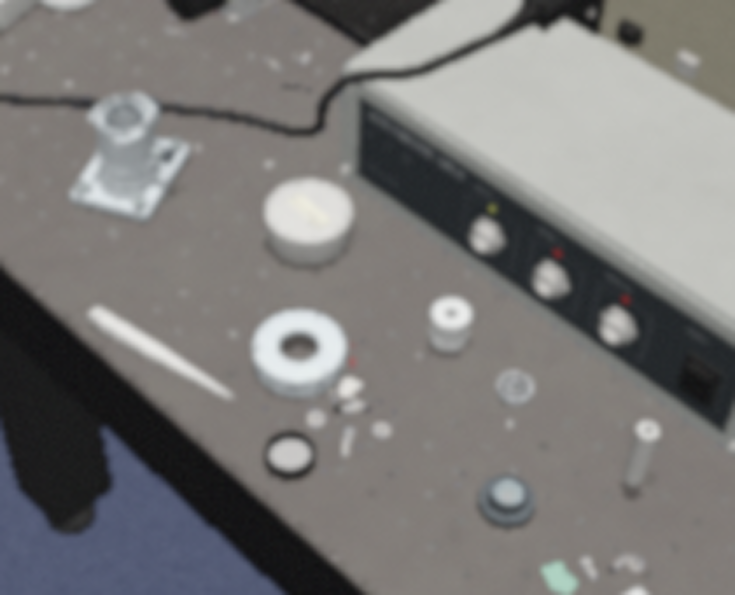

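View pics/side0.png

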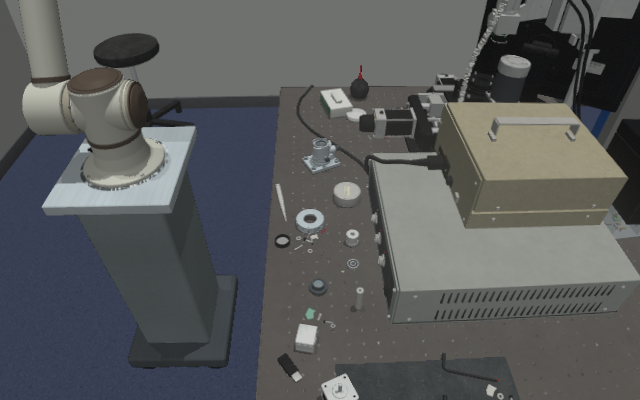

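The side view and the zoomed crop agree with that identification: the lens is dark with a bright hub and stands apart from the bearing and post. I'll swing the arm round, squaring the tool to the world axes.

```bash
python3 -m pendant '[[0,0,0,0,0,-7.6,0.085],[0,0,0,0,0,-7.6,0.085],[0.04,0.042,0,0,0,0,0.085],[0.04,0.042,0,0,0,0,0.085],[0.04,0.042,0,0,0,0,0.085],[0.04,0.042,0,0,0,0,0.085],[0.04,0.042,0,0,0,0,0.085],[0.04,0.042,0,0,0,0,0.085],[0.005,0.05,0,0,0,0,0.085],[0.005,0.05,0,0,0,0,0.085],[0.005,0.05,0,0,0,0,0.085],[0.005,0.05,0,0,0,0,0.085]]'; python3 -c "
from bench import arm;s=arm.read_state();print(s['joints'],s['position'],s['ee_rot'])"
```

```text
clock: 1.45
position: [390.1, 185.4, 256.4]
ee_rot: [1.0, 0.001, 0.0, -0.0]
contact_force: [0.7, 0.3, -0.1]
gripper_width: 85.3
grasp_force: 0.0
[ 8.22693176e-01  4.87488628e-02 -4.33803136e-01  9.14990078e-05
 -1.08786133e+00  7.50030947e-01] [390.11346471 185.40762999 256.4092653 ] [ 9.99999496e-01  9.85135548e-04  1.60076098e-04 -1.12644869e-04]
```

```bash
python3 -m pendant '[[0.008,0.042,0,0,0,0,0.085],[0.008,0.042,0,0,0,0,0.085],[0.008,0.042,0,0,0,0,0.085],[0.008,0.042,0,0,0,0,0.085],[0.008,0.042,0,0,0,0,0.085],[0,0,0,0,0,0,0.085]]'; python3 - <<'E'
from h import *
d=grab("wrist","w1"); print(d["xyz"])
c=proj(d,(493,-26,64)).round(); print(c)
E
```

```text
clock: 2.05
position: [430.6, -26.2, 256.2]
ee_rot: [1.0, -0.003, -0.0, 0.0]
contact_force: [0.5, 0.0, 0.5]
gripper_width: 85.0
grasp_force: 0.0
[502.63270327 -25.90909057 374.06208611]
[321. 117.]
```

View pics/w1.png

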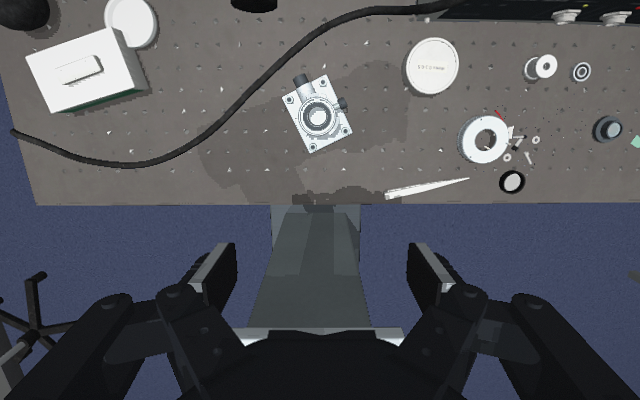

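The wrist view shows the housing mouth at about (319,117), yawed roughly 30°, with the port up-left. The tin is at (432,66), the collar (484,139), the spare ring (512,182), the coupling (545,66), the bearing (581,72) and the lens (608,129). I'll take a closer look at the housing.

```bash
python3 -m pendant '[[-0.01,0,0.04,0,0,0,0.085],[-0.01,0,0.04,0,0,0,0.085],[0,0,0.035,0,0,0,0.085],[0,0,0,0,0,0,0.085],[0,0,0,0,0,0,0.085]]'; python3 - <<'E'
from h import *
w1=cv2.imread("pics/w1.png")
d=grab("wrist","w2"); print(d["xyz"]); u,v=proj(d,(493,-26,64)).astype(int); print(u,v)
x0,y0=max(u-70,0),max(v-55,0)
cv2.imwrite("pics/w2c.png",cv2.resize(d["image"][y0:y0+110,x0:x0+140,::-1],None,fx=5.5,fy=5.5,interpolation=cv2.INTER_CUBIC)); print(x0,y0)
E
```

```text
clock: 2.6
position: [411.4, -21.7, 142.0]
ee_rot: [1.0, 0.002, 0.0, 0.0]
contact_force: [1.0, -1.2, 1.5]
gripper_width: 85.0
grasp_force: 0.0
[483.26534711 -20.7853018  259.86288164]
329 91
259 36
```

View pics/w2c.png

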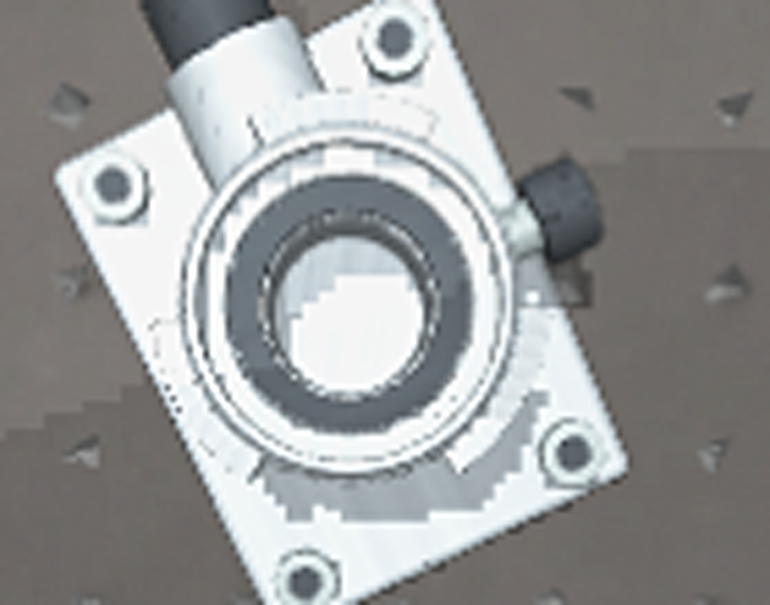

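The close view is very informative. In the crop the mouth centre is at (348,305). The ridges span image angles of about 64–117°, 185–241° and 304–358°, so the gap centres in the world frame are near 61° (mod 120). Next, the lens.

```bash
cat >> h.py <<'E'
def circ(d,z,guess,diam,tag,maxerr=12,lo=.85,hi=1.15):
    "circles near a guess at height z: list of (xy, diameter mm)"
    u,v=proj(d,(*guess,z)); o=np.linalg.norm(np.array(d["xyz"])-[*guess,z]); s=d["fx"]/o
    w=int(diam*s); x0,y0=max(int(u)-w,0),max(int(v)-w,0)
    g=cv2.cvtColor(d["image"],cv2.COLOR_RGB2GRAY)[y0:y0+2*w,x0:x0+2*w]
    k=4; g=cv2.resize(g,None,fx=k,fy=k,interpolation=cv2.INTER_CUBIC); g=cv2.GaussianBlur(g,(0,0),2)
    r=diam/2*s*k
    c=cv2.HoughCircles(g,cv2.HOUGH_GRADIENT_ALT,1.5,2,param1=150,param2=.6,minRadius=int(r*lo),maxRadius=int(r*hi))
    out=[]
    for a,b,rr in (c[0] if c is not None else []):
        uu,vv=(a+.5)/k-.5+x0,(b+.5)/k-.5+y0
        out.append((uu.round(1),vv.round(1),onz(d,uu,vv,z)[:2].round(1).tolist(),round(2*rr/k/s,1)))
    print(tag,*out[:6],sep="\n  ")
    return out
E
python3 - <<'E'
from h import *
import pickle
d=grab("wrist")
print(onz(d,322.3,91.5,64).round(1))
circ(d,64,(490,-22),39,"mouth",lo=.7)
E
python3 - <<'E'
from h import *
d=grab("scene"); s=grab("side")
# lens from w1 picture, pose of camera then
e=grab("wrist"); e["xyz"]=np.array([502.6,-25.9,374.1])
for n,u,v,z in [("lens",608,128,16),("collar",484,139,17),("bear",581,72,7),("ring",512,182,9)]: print(n,onz(e,u,v,z).round(0))
E
```

```text
[494.  -21.3  64. ]
mouth
  (np.float32(321.9), np.float32(92.5), [493.3, -21.1], np.float64(39.9))
  (np.float32(321.9), np.float32(96.2), [491.0, -21.1], np.float64(35.9))
  (np.float32(328.6), np.float32(92.9), [493.1, -25.4], np.float64(41.0))
  (np.float32(323.4), np.float32(90.6), [494.5, -22.0], np.float64(35.3))
  (np.float32(317.4), np.float32(96.6), [490.8, -18.2], np.float64(40.9))
  (np.float32(320.4), np.float32(98.5), [489.7, -20.1], np.float64(34.6))
lens [ 483. -381.   16.]
collar [ 468. -224.   17.]
bear [ 548. -338.    7.]
ring [ 412. -275.    9.]
```

```bash
python3 -m pendant '[[-0.005,0.04,0.01,0,0,0,0.085],[-0.005,0.04,0.01,0,0,0,0.085],[-0.005,0.04,0.01,0,0,0,0.085],[-0.005,0.041,0.01,0,0,0,0.085],[-0.003,0.041,0.007,0,0,0,0.085],[0,0,0,0,0,0,0.085],[0,0,0,0,0,0,0.085]]'; python3 - <<'E'
from h import *
d=grab("wrist","w3"); print(arm.read_state()["position"])
circ(d,17,(469,-225),58,"collar"); circ(d,17,(469,-225),27,"hole")
u,v=proj(d,(469,-225,17)).astype(int); x0,y0=u-55,max(v-45,0); print(x0,y0,d["xyz"])
cv2.imwrite("pics/w3c.png",cv2.resize(d["image"][y0:y0+90,x0:x0+110,::-1],None,fx=6,fy=6,interpolation=cv2.INTER_CUBIC))
E
```

```text
clock: 3.55
position: [388.1, -225.5, 94.7]
ee_rot: [1.0, -0.001, 0.0, 0.0]
contact_force: [0.7, 0.7, 0.8]
gripper_width: 85.4
grasp_force: 0.0
[ 388.23932238 -224.66836853   94.85461779]
collar
  (np.float32(325.8), np.float32(100.9), [463.9, -227.9], np.float64(61.8))
  (np.float32(323.9), np.float32(105.8), [460.9, -226.7], np.float64(56.2))
hole
  (np.float32(324.5), np.float32(99.6), [464.7, -227.1], np.float64(28.8))
  (np.float32(325.2), np.float32(104.9), [461.4, -227.5], np.float64(25.0))
266 47 [ 459.86476357 -224.94658528  212.65542107]
```

View pics/w3c.png

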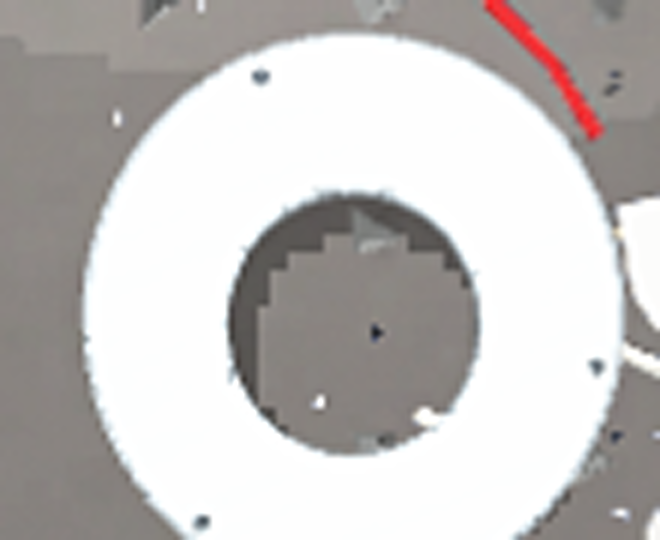

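```bash
python3 -m pendant '[[0.003,0.04,0,0,0,0,0.085],[0.003,0.04,0,0,0,0,0.085],[0.003,0.04,0,0,0,0,0.085],[0.003,0.04,0,0,0,0,0.085],[0,0,0,0,0,0,0.085],[0,0,0,0,0,0,0.085]]'; python3 - <<'E'
from h import *
d=grab("wrist","w4"); print(arm.read_state()["position"],d["xyz"])
circ(d,16,(483,-384),22,"hub"); circ(d,7,(483,-384),33.6,"rim")
u,v=proj(d,(483,-384,17)).astype(int); x0,y0=u-55,max(v-45,0); print(x0,y0)
cv2.imwrite("pics/w4c.png",cv2.resize(d["image"][y0:y0+90,x0:x0+110,::-1],None,fx=6,fy=6,interpolation=cv2.INTER_CUBIC))
E
```

```text
clock: 4.2
position: [400.7, -383.8, 94.5]
ee_rot: [1.0, 0.001, 0.0, -0.0]
contact_force: [-0.4, 0.5, 0.4]
gripper_width: 85.0
grasp_force: 0.0
[ 400.4844406  -383.150938     94.51980559] [ 472.59853946 -383.11884371  212.42956078]
hub
  (np.float32(333.5), np.float32(100.4), [476.9, -391.0], np.float64(20.2))
  (np.float32(336.5), np.float32(98.9), [477.8, -392.9], np.float64(23.2))
rim
267 45
```

View pics/w4c.png

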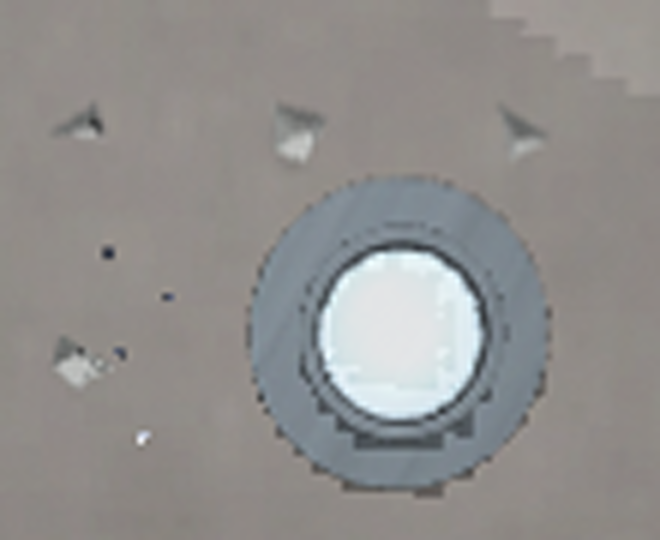

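The collar centre in its crop is (354,323), with dots at (260,76), (597,367) and (202,522), so its lugs sit at about 21° in the world frame (mod 120). The lens hub centre in its crop is (401,332), which gives about (477,-391). I'll go above the lens.

```bash
python3 -m pendant '[[0.038,0.004,0,0,0,0,0.042],[0.039,0.004,0,0,0,0,0.042],[0,0,0.03,0,0,0,0.042],[0,0,0.024,0,0,0,0.042],[0,0,0,0,0,0,0.042],[0,0,0,0,0,0,0.042]]'; python3 - <<'E'
from h import *
d=grab("wrist","w5"); p=arm.read_state()["position"];print(p)
print([proj(d,(477,-391,z)).round(0) for z in (0,7,16)])
s=grab("side"); u,v=proj(s,(477,-391,20)).astype(int)
a=cv2.resize(s["image"][v-25:v+20,u-35:u+35,::-1],None,fx=8,fy=8,interpolation=cv2.INTER_CUBIC)
b=cv2.resize(d["image"][200:400,180:460,::-1],(560,400))
o=np.zeros((a.shape[0]+100,0,3),np.uint8)
b=cv2.resize(d["image"][250:340,260:380,::-1],(240,180),interpolation=cv2.INTER_CUBIC)
c=np.zeros((360,800,3),np.uint8); c[:a.shape[0],:a.shape[1]]=a[:360]; c[:180,560:]=b; cv2.imwrite("pics/c5.png",c)
E
```

```text
clock: 4.85
position: [477.6, -391.1, 40.9]
ee_rot: [1.0, 0.002, -0.0, 0.0]
contact_force: [0.5, -0.7, 0.3]
gripper_width: 42.1
grasp_force: 0.0
[ 478.15449428 -391.76494629   41.75548799]
[array([322., 235.]), array([322., 240.]), array([322., 247.])]
```

View pics/c5.png

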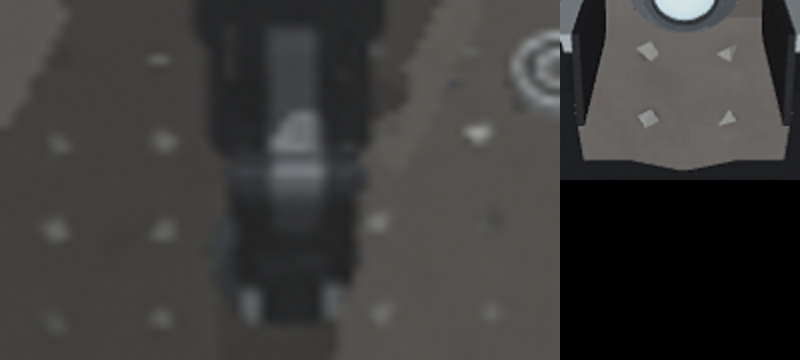

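The hub sits centred between the pads in the wrist view, at about (322,248). I'll narrow the fingers, descend gently and close.

```bash
python3 -m pendant '[[0,0,0,0,0,0,0.03],[0,0,0,0,0,0,0.03],[0,0,0.003,0,0,0,0.03],[0,0,0.002,0,0,0,0.03],[0,0,0.001,0,0,0,0.03],[0,0,0.001,0,0,0,0.03],[0,0,0,0,0,0,0.03]]'; python3 - <<'E'
from h import *
d=grab("wrist"); s=arm.read_state(); print(s["position"],s["contact_force"],s["gripper_width"])
circ(d,16,(477,-391),22,"hub",lo=.6)
E
python3 -m pendant '[[0,0,0,0,0,0,0.015],[0,0,0,0,0,0,0.01],[0,0,0,0,0,0,0.01],[0,0,0,0,0,0,0.01],[0,0,0,0,0,0,0.01]]'
```

```text
clock: 5.65
position: [477.1, -392.4, 33.0]
ee_rot: [1.0, 0.001, -0.0, -0.0]
contact_force: [0.2, -0.3, 0.8]
gripper_width: 30.1
grasp_force: 0.0
[ 477.13978037 -392.4417486    33.12315414] [0.20396207 1.20702842 0.44358318] 29.771874938558113
hub
  (np.float32(317.8), np.float32(246.5), [480.7, -390.0], np.float64(20.0))
  (np.float32(320.4), np.float32(250.2), [478.6, -391.4], np.float64(17.7))
  (np.float32(320.4), np.float32(254.0), [476.5, -391.4], np.float64(18.0))
  (np.float32(314.8), np.float32(258.1), [474.1, -388.5], np.float64(22.9))
  (np.float32(322.2), np.float32(251.8), [477.7, -392.3], np.float64(14.8))
  (np.float32(316.6), np.float32(252.9), [477.1, -389.5], np.float64(16.0))
clock: 6.2
position: [477.4, -392.5, 33.6]
ee_rot: [1.0, 0.001, 0.0, 0.0]
contact_force: [0.4, 0.5, 2.7]
gripper_width: 18.4
grasp_force: 58.7
```

The measured width of 18.4 mm is less than the 22 mm hub, so I'll check before lifting.

```bash
python3 - <<'E'
from h import *
d=grab("wrist"); s=grab("side"); e=grab("scene")
u,v=proj(s,(477,-392,10)).astype(int); a=cv2.resize(s["image"][v-20:v+20,u-20:u+20,::-1],(400,400),interpolation=cv2.INTER_CUBIC)
b=cv2.resize(d["image"][200:300,270:370,::-1],(400,400),interpolation=cv2.INTER_CUBIC)
cv2.imwrite("pics/c6.png",np.hstack([a,b])); print(arm.read_state()["gripper_width"])
E
```

```text
18.532451268943113
```

View pics/c6.png

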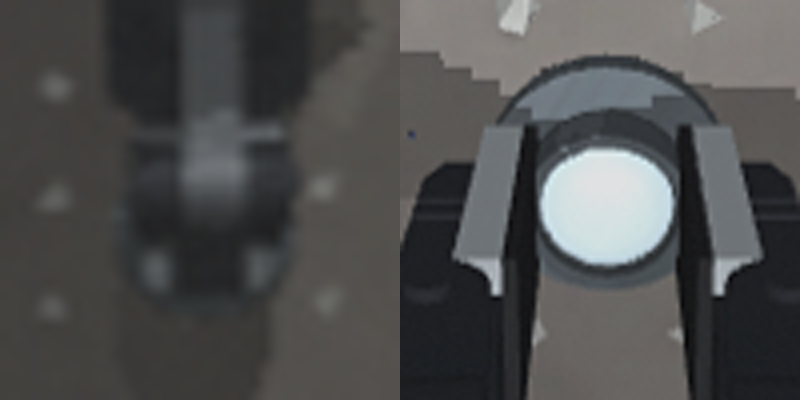

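The pads hold the hub squarely and the lens is level in the crop (hub centre near (608,208)), so the width reading is just an offset of the gripper. I've now used all ten picture views, so from here I'll work by numbers. I'll lift and carry the lens to above the mouth.

```bash
python3 -m pendant '[[0,0,-0.01,0,0,0,0.01],[0,0,-0.04,0,0,0,0.01],[0,0,-0.04,0,0,0,0.01],[0.002,-0.041,0,0,0,0,0.01],[0.002,-0.041,0,0,0,0,0.01],[0.002,-0.041,0,0,0,0,0.01],[0.002,-0.041,0,0,0,0,0.01],[0.002,-0.041,0,0,0,0,0.01],[0.002,-0.041,0,0,0,0,0.01],[0.002,-0.041,0,0,0,0,0.01],[0.002,-0.041,0,0,0,0,0.01],[0.001,-0.041,0,0,0,0,0.01]]'; python3 -m pendant '[[0,0,0,0,0,0,0.01],[0,0,0,0,0,0,0.01]]'; python3 - <<'E'
from h import *
P=[]
for i in range(6): d=grab("wrist"); s=arm.read_state(); P.append(np.r_[s["position"],s["contact_force"]])
print(np.mean(P,0).round(2),np.std(P,0).round(2),s["joints"].round(2) if hasattr(s["joints"],"round") else s["joints"])
E
```

```text
clock: 7.55
position: [493.5, -21.7, 123.7]
ee_rot: [1.0, 0.001, 0.0, -0.0]
contact_force: [1.1, -0.1, -1.3]
gripper_width: 18.3
grasp_force: 58.8
clock: 7.75
position: [493.6, -22.4, 123.6]
ee_rot: [1.0, 0.002, 0.0, -0.0]
contact_force: [-0.8, -0.1, -0.6]
gripper_width: 18.6
grasp_force: 58.9
[ 4.9345e+02 -2.4100e+01  1.2332e+02 -4.0000e-02  1.6000e-01 -6.8000e-01] [0.04 0.41 0.05 0.51 0.29 0.54] [ 0.28  0.31 -0.49 -0.   -0.77  1.29]
```

```bash
cat >> h.py <<'E'
def st(n=5):
    P=[]
    for i in range(n): arm.get_image("side"); s=arm.read_state(); P.append(np.r_[s["position"],s["contact_force"],s["wrist_torque"],s["gripper_width"]])
    print("pos",np.mean(P,0)[:3].round(2),"F",np.mean(P,0)[3:6].round(1),"T",np.mean(P,0)[6:9].round(2),"w",np.mean(P,0)[9].round(1),"yaw",np.degrees(2*np.arctan2(s["ee_rot"][1],s["ee_rot"][0])).round(1),"j6",round(s["joints"][5],2),"t",round(s["clock"],2))
E
python3 -m pendant '[[0,0,0.01,0,0,0,0.01],[0,0,0.007,0,0,0,0.01],[0.0005,-0.001,0.004,0,0,0,0.01],[0,0,0,0,0,0,0.01],[0,0,0,0,0,0,0.01]]'; python3 -c "
from h import *
st()"
```

```text
clock: 8.55
position: [494.2, -22.4, 102.1]
ee_rot: [1.0, 0.001, -0.0, 0.0]
contact_force: [-0.3, 0.3, 0.1]
gripper_width: 18.6
grasp_force: 58.9
pos [494.35 -22.3  102.49] F [ 0.2 -0.3 -0.3] T [ 0.01 -0.02 -0.01] w 18.5 yaw 0.1 j6 1.29 t 8.8
```

```bash
python3 -m pendant '[[0,0,0.002,0,0,0,0.01],[0,0,0.002,0,0,0,0.01],[0,0,0.001,0,0,0,0.01],[0,0,0,0,0,0,0.01]]'; python3 -c "
from h import *
st(3)"; python3 -m pendant '[[0,0,0.001,0,0,0,0.01],[0,0,0.001,0,0,0,0.01],[0,0,0,0,0,0,0.01]]'; python3 -c "
from h import *
st(3)"
```

```text
clock: 9.2
position: [494.0, -22.4, 97.1]
ee_rot: [1.0, 0.001, -0.0, 0.0]
contact_force: [-0.1, 0.5, -0.7]
gripper_width: 18.3
grasp_force: 58.9
pos [494.17 -22.4   97.26] F [-0.5 -0.3 -0.4] T [-0.    0.02 -0.01] w 18.4 yaw 0.1 j6 1.29 t 9.35
clock: 9.65
position: [494.1, -22.4, 95.2]
ee_rot: [1.0, 0.001, -0.0, 0.0]
contact_force: [0.1, -0.6, -0.0]
gripper_width: 18.4
grasp_force: 58.9
pos [494.13 -22.39  95.26] F [ 0.   0.5 -1. ] T [-0.01  0.    0.03] w 18.5 yaw 0.1 j6 1.29 t 9.8
```

```bash
python3 -m pendant '[[0,0,0.001,0,0,0,0.01],[0,0,0,0,0,0,0.01]]'; python3 -m pendant '[[0,0,0.0007,0,0,0,0.01],[0,0,0,0,0,0,0.01]]'; python3 -c "
from h import *
st(3)"
```

```text
clock: 10.0
position: [494.1, -22.4, 94.2]
ee_rot: [1.0, 0.001, -0.0, 0.0]
contact_force: [-0.7, -0.4, -0.7]
gripper_width: 18.5
grasp_force: 58.9
clock: 10.2
position: [494.2, -22.4, 93.6]
ee_rot: [1.0, 0.001, 0.0, 0.0]
contact_force: [-0.4, 0.2, -0.6]
gripper_width: 18.1
grasp_force: 58.9
pos [494.18 -22.38  93.61] F [ 0.6 -0.1 -0.9] T [-0.01 -0.02 -0.  ] w 18.3 yaw 0.1 j6 1.29 t 10.35
```

```bash
python3 -m pendant '[[0,0,0.0005,0,0,0,0.01],[0,0,0,0,0,0,0.01]]'; python3 -m pendant '[[0,0,0.0004,0,0,0,0.01],[0,0,0,0,0,0,0.01]]';  python3 -c "
from h import *
st(3)"
```

```text
clock: 10.55
position: [494.2, -22.4, 93.5]
ee_rot: [1.0, 0.001, 0.0, 0.0]
contact_force: [-1.4, 0.3, 4.0]
gripper_width: 18.5
grasp_force: 59.2
clock: 10.75
position: [494.2, -22.4, 93.3]
ee_rot: [1.0, 0.001, 0.0, 0.0]
contact_force: [-1.8, 1.3, 7.0]
gripper_width: 18.0
grasp_force: 59.4
pos [494.22 -22.39  93.32] F [-2.4  0.7  6.1] T [0.18 0.7  0.  ] w 18.3 yaw 0.1 j6 1.29 t 10.9
```

```bash
python3 -m pendant '[[0,0,0,0,0,0,0.04],[0,0,0,0,0,0,0.045],[0,0,0,0,0,0,0.045],[0,0,-0.009,0,0,0,0.045],[0,0,-0.02,0,0,0,0.045],[0,0,-0.02,0,0,0,0.06],[-0.041,0,0,0,0,0,0.075],[-0.041,0,0,0,0,0,0.075],[0,0,0,0,0,0,0.075],[0,0,0,0,0,0,0.075]]'; python3 - <<'E'
from h import *
st(3); d=grab("wrist","w7"); print(d["xyz"])
circ(d,76,(494,-22),20,"hub"); circ(d,67,(494,-22),33.6,"rim"); circ(d,64,(494,-22),39,"mouth",lo=.9)
# glass blob (bright) vs surrounding dark cell
u,v=proj(d,(494,-22,76)).astype(int); g=cv2.cvtColor(d["image"],cv2.COLOR_RGB2GRAY)
print(u,v); print(g[v,u-40:u+41:2]); print(g[v-40:v+41:2,u])
E
```

```text
clock: 11.9
position: [412.0, -22.5, 142.6]
ee_rot: [1.0, 0.001, 0.001, -0.0]
contact_force: [1.1, 0.5, 0.3]
gripper_width: 75.4
grasp_force: 0.0
pos [413.31 -22.23 142.42] F [-0.1  0.2  0. ] T [-0.   -0.04 -0.01] w 74.9 yaw 0.1 j6 1.23 t 12.05
[485.19841306 -21.56535068 260.15544693]
hub
  (np.float32(321.8), np.float32(93.6), [493.3, -21.8], np.float64(20.8))
  (np.float32(321.8), np.float32(91.4), [494.6, -21.8], np.float64(17.9))
rim
  (np.float32(321.1), np.float32(89.9), [495.9, -21.4], np.float64(36.0))
  (np.float32(317.4), np.float32(95.5), [492.5, -19.1], np.float64(35.2))
  (np.float32(322.6), np.float32(101.1), [489.2, -22.4], np.float64(34.2))
  (np.float32(317.8), np.float32(85.8), [498.4, -19.3], np.float64(34.1))
  (np.float32(325.6), np.float32(85.8), [498.4, -24.2], np.float64(31.5))
  (np.float32(317.8), np.float32(99.6), [490.1, -19.3], np.float64(31.7))
mouth
  (np.float32(321.6), np.float32(94.1), [493.5, -21.7], np.float64(41.2))
  (np.float32(323.5), np.float32(95.6), [492.6, -22.9], np.float64(37.3))
  (np.float32(330.6), np.float32(103.5), [487.8, -27.5], np.float64(40.4))
  (np.float32(313.0), np.float32(96.0), [492.4, -16.2], np.float64(40.6))
  (np.float32(324.6), np.float32(102.0), [488.7, -23.7], np.float64(37.2))
  (np.float32(330.6), np.float32(88.1), [497.2, -27.4], np.float64(37.7))
322 92
[246 246 246 246 216 255 122 121 121 120 116 105 113 181 193 180 184 184
 184 185 185 185 186 184 181 179 194 161 119  98 103 105 104  98 245 160
 247 169 150 117 114]
[245 245 219 244 245 199 233 115 118 121 108 112  72 186 190 183 183 184
 184 184 185 185 185 185 184 182 191 186  91 106  62  63 108 102 101 176
 252 153 169 170 170]
```

The lens is seated: hub (321.8,92.5) and mouth (321.6,94.1) are concentric. Next I'll go to the collar, with the tool yawed by -90° so the fingers miss the litter beside it.

```bash
python3 -m pendant '[[0.01,0.041,0,0,0,0,0.07],[0.01,0.041,0,0,0,0,0.07],[0.01,0.041,0,0,0,0,0.07],[0.01,0.041,0,0,0,0,0.07],[0.011,0.042,0,0,0,0,0.07],[0,0,0,0,0,8.5,0.07],[0,0,0,0,0,8.5,0.07],[0,0,0,0,0,8.5,0.07],[0,0,0,0,0,8.5,0.07],[0,0,0,0,0,8.5,0.07],[0,0,0,0,0,8.5,0.07],[0,0,0,0,0,8.5,0.07]]'; python3 -m pendant '[[0,0,0.03,0,0,8,0.07],[0,0,0.03,0,0,8,0.07],[0,0,0.01,0,0,8,0.07],[0,0,0,0,0,6.5,0.07],[0,0,0,0,0,0,0.07],[0,0,0,0,0,0,0.07]]'; python3 - <<'E'
from h import *
st(4); d=grab("wrist","w8"); print(d["xyz"])
c=circ(d,17,(464.2,-228.5),58,"collar"); circ(d,17,(464.2,-228.5),27,"hole")
E
```

```text
clock: 13.3
position: [464.1, -228.8, 141.3]
ee_rot: [0.867, -0.498, -0.0, 0.0]
contact_force: [0.7, -0.1, 0.0]
gripper_width: 69.9
grasp_force: 0.0
clock: 13.9
position: [464.1, -228.7, 71.5]
ee_rot: [0.708, -0.706, 0.0, 0.0]
contact_force: [-0.8, 0.0, 0.4]
gripper_width: 70.3
grasp_force: 0.0
pos [ 463.9  -228.58   71.89] F [-0.3 -0.4  0.2] T [-0.01 -0.    0.  ] w 70.1 yaw -89.9 j6 0.15 t 14.1
[ 463.36910234 -300.34152039  189.87093095]
collar
  (np.float32(320.0), np.float32(224.4), [464.3, -228.4], np.float64(57.2))
  (np.float32(314.8), np.float32(223.6), [467.7, -228.9], np.float64(63.2))
  (np.float32(314.8), np.float32(223.6), [467.7, -228.9], np.float64(52.2))
  (np.float32(324.5), np.float32(227.0), [461.4, -226.6], np.float64(52.7))
hole
  (np.float32(320.0), np.float32(224.0), [464.3, -228.7], np.float64(26.8))
```

```bash
python3 -m pendant '[[0,0,0.025,0,0,0,0.07],[0,0,0.015,0,0,0,0.07],[0,0,0.005,0,0,0,0.07],[0,0,0.003,0,0,0,0.07],[0,0,0,0,0,0,0.07],[0,0,0,0,0,0,0.07]]'; python3 -c "
from h import *
st(3)"; python3 -m pendant '[[0,0,0,0,0,0,0.05],[0,0,0,0,0,0,0.045],[0,0,0,0,0,0,0.045],[0,0,0,0,0,0,0.045]]';  python3 -c "
from h import *
st(3)"
```

```text
clock: 14.75
position: [464.0, -228.5, 24.4]
ee_rot: [0.708, -0.706, 0.001, -0.0]
contact_force: [-0.0, -0.2, -0.1]
gripper_width: 70.5
grasp_force: 0.0
pos [ 463.94 -228.52   24.4 ] F [-0.2 -0.   0.1] T [-0.01  0.    0.02] w 70.2 yaw -89.9 j6 0.15 t 14.9
clock: 15.3
position: [463.8, -228.5, 24.8]
ee_rot: [0.708, -0.706, 0.001, -0.0]
contact_force: [-0.7, 0.9, 6.4]
gripper_width: 55.7
grasp_force: 63.3
pos [ 463.85 -228.51   24.77] F [-1.   0.8  5.7] T [0.28 0.34 0.01] w 56.2 yaw -89.9 j6 0.15 t 15.45
```

```bash
python3 -m pendant '[[0,0,-0.012,0,0,0,0.045],[0,0,-0.04,0,0,0,0.045],[0,0,-0.04,0,0,0,0.045],[-0.041,-0.006,0,0,0,0,0.045],[-0.041,-0.006,0,0,0,0,0.045],[-0.041,-0.006,0,0,0,0,0.045],[-0.041,-0.006,0,0,0,0,0.045],[-0.042,-0.006,0,0,0,0,0.045],[0,0,0,0,0,-8,0.045],[0,0,0,0,0,-8,0.045],[0,0,0,0,0,-8,0.045],[0,0,0,0,0,-8,0.045]]'; python3 -m pendant '[[0,0,0,0,0,-8,0.045],[0,0,0,0,0,0,0.045],[0,0,0,0,0,0,0.045]]'; python3 -c "
from h import *
st(5)"
```

```text
clock: 16.65
position: [493.1, -22.1, 116.4]
ee_rot: [0.876, -0.481, 0.0, -0.0]
contact_force: [0.3, 0.1, -0.2]
gripper_width: 55.9
grasp_force: 64.0
clock: 16.95
position: [493.1, -22.4, 116.1]
ee_rot: [0.906, -0.423, 0.0, -0.0]
contact_force: [0.2, -0.5, -1.0]
gripper_width: 55.7
grasp_force: 64.0
pos [493.16 -22.42 115.9 ] F [ 0.4 -0.1 -0.7] T [-0.02  0.02 -0.01] w 55.9 yaw -50.0 j6 0.41 t 17.2
```

```bash
python3 -m pendant '[[0.0005,-0.0006,0.012,0,0,0,0.045],[0,0,0.01,0,0,0,0.045],[0,0,0.003,0,0,0,0.045],[0,0,0,0,0,0,0.045],[0,0,0,0,0,0,0.045]]'; python3 -c "
from h import *
st(3)"; python3 -m pendant '[[0,0,0.001,0,0,0,0.045],[0,0,0.001,0,0,0,0.045],[0,0,0.001,0,0,0,0.045],[0,0,0,0,0,0,0.045]]'; python3 -m pendant '[[0,0,0.001,0,0,0,0.045],[0,0,0.001,0,0,0,0.045],[0,0,0,0,0,0,0.045]]';python3 -c "
from h import *
st(3)"
```

```text
clock: 17.7
position: [494.0, -22.4, 90.5]
ee_rot: [0.907, -0.422, -0.0, 0.0]
contact_force: [0.5, -0.2, -1.1]
gripper_width: 56.3
grasp_force: 64.0
pos [494.19 -22.34  90.89] F [-0.1 -0.5 -0.8] T [ 0.02 -0.02 -0.01] w 56.0 yaw -49.9 j6 0.42 t 17.85
clock: 18.25
position: [493.8, -22.4, 87.6]
ee_rot: [0.907, -0.422, -0.0, 0.0]
contact_force: [-0.4, 0.3, -0.2]
gripper_width: 55.9
grasp_force: 64.0
clock: 18.55
position: [493.8, -22.4, 85.5]
ee_rot: [0.907, -0.422, -0.0, 0.0]
contact_force: [0.6, -0.2, -0.1]
gripper_width: 55.9
grasp_force: 64.0
pos [493.94 -22.41  85.66] F [ 0.1  0.2 -0.4] T [ 0.02 -0.   -0.02] w 56.2 yaw -49.9 j6 0.42 t 18.7
```

```bash
python3 -m pendant '[[0,0,0.001,0,0,0,0.045],[0,0,0.001,0,0,0,0.045],[0,0,0,0,0,0,0.045]]'; python3 -m pendant '[[0,0,0.001,0,0,0,0.045],[0,0,0.001,0,0,0,0.045],[0,0,0,0,0,0,0.045]]';python3 -m pendant '[[0,0,0.001,0,0,0,0.045],[0,0,0.0005,0,0,0,0.045],[0,0,0,0,0,0,0.045]]';python3 -c "
from h import *
st(3)"
```

```text
clock: 19.0
position: [493.8, -22.4, 83.5]
ee_rot: [0.907, -0.422, -0.0, 0.0]
contact_force: [0.8, -0.3, -0.7]
gripper_width: 56.0
grasp_force: 64.0
clock: 19.3
position: [493.9, -22.4, 81.6]
ee_rot: [0.907, -0.422, -0.0, 0.0]
contact_force: [-0.4, -0.2, -0.7]
gripper_width: 56.4
grasp_force: 64.0
clock: 19.6
position: [493.9, -22.4, 80.1]
ee_rot: [0.907, -0.422, -0.0, 0.0]
contact_force: [0.2, -0.9, -1.5]
gripper_width: 55.8
grasp_force: 64.0
pos [493.96 -22.38  80.21] F [ 0.1 -0.  -0.5] T [-0.01 -0.01 -0.  ] w 55.9 yaw -49.9 j6 0.42 t 19.75
```

The lugs are down in the gaps with no contact. I'll feel for the lens rim.

```bash
python3 -m pendant '[[0,0,0.001,0,0,0,0.045],[0,0,0,0,0,0,0.045]]'; python3 -m pendant '[[0,0,0.0005,0,0,0,0.045],[0,0,0,0,0,0,0.045]]';python3 -c "
from h import *
st(3)"
```

```text
clock: 19.95
position: [493.9, -22.4, 79.1]
ee_rot: [0.907, -0.422, -0.0, 0.0]
contact_force: [0.1, 0.4, -1.4]
gripper_width: 56.1
grasp_force: 64.0
clock: 20.15
position: [494.0, -22.4, 78.8]
ee_rot: [0.907, -0.422, 0.0, -0.0]
contact_force: [-0.4, -0.0, -0.0]
gripper_width: 55.7
grasp_force: 64.1
pos [493.98 -22.38  78.81] F [-0.7 -0.1  1.1] T [ 0.03  0.09 -0.02] w 55.9 yaw -49.9 j6 0.42 t 20.3
```

```bash
python3 -m pendant '[[0,0,0.0002,0,0,4,0.045],[0,0,0,0,0,4,0.045],[0,0,0,0,0,4,0.045],[0,0,0,0,0,0,0.045]]'; python3 -c "
from h import *
st(3)"; python3 -m pendant '[[0,0,0,0,0,3,0.045],[0,0,0,0,0,3,0.045],[0,0,0,0,0,0,0.045]]'; python3 -c "
from h import *
st(3)"
```

```text
clock: 20.7
position: [494.4, -22.3, 78.8]
ee_rot: [0.858, -0.514, 0.0, -0.0]
contact_force: [-0.3, -0.2, 1.5]
gripper_width: 55.9
grasp_force: 64.2
pos [494.36 -22.32  78.8 ] F [ 0.7 -0.   2.2] T [ 0.03 -0.05 -0.02] w 55.9 yaw -61.8 j6 0.21 t 20.85
clock: 21.15
position: [494.3, -22.3, 78.8]
ee_rot: [0.83, -0.558, 0.0, -0.0]
contact_force: [0.2, -0.2, 2.9]
gripper_width: 55.6
grasp_force: 64.3
pos [494.28 -22.33  78.77] F [0.4 0.3 3. ] T [ 0.02 -0.02 -0.01] w 55.9 yaw -67.8 j6 0.1 t 21.3
```

```bash
python3 -m pendant '[[0,0,0,0,0,3,0.045],[0,0,0,0,0,3,0.045],[0,0,0,0,0,0,0.045]]'; python3 -c "
from h import *
st(3)"; python3 -m pendant '[[0,0,0,0,0,3,0.045],[0,0,0,0,0,3,0.045],[0,0,0,0,0,0,0.045]]'; python3 -c "
from h import *
st(3)"
```

```text
clock: 21.6
position: [494.3, -22.4, 78.8]
ee_rot: [0.799, -0.601, 0.0, -0.0]
contact_force: [0.5, 0.1, 4.2]
gripper_width: 55.5
grasp_force: 64.4
pos [494.25 -22.36  78.77] F [-0.3 -0.2  3.9] T [-0.02 -0.04 -0.06] w 56.0 yaw -73.8 j6 -0.0 t 21.75
clock: 22.05
position: [494.2, -22.4, 78.7]
ee_rot: [0.767, -0.642, 0.0, -0.0]
contact_force: [0.6, -0.5, 5.3]
gripper_width: 56.0
grasp_force: 64.5
pos [494.18 -22.36  78.68] F [0.  0.2 4.6] T [-0.04 -0.05 -0.02] w 55.9 yaw -79.8 j6 -0.11 t 22.2
```

```bash
python3 -m pendant '[[0,0,0,0,0,3,0.045],[0,0,0,0,0,3,0.045],[0,0,0,0,0,0,0.045]]'; python3 -c "
from h import *
st(3)"; python3 -m pendant '[[0,0,0,0,0,3,0.045],[0,0,0,0,0,3,0.045],[0,0,0,0,0,0,0.045]]'; python3 -c "
from h import *
st(3)"
```

```text
clock: 22.5
position: [494.1, -22.4, 78.6]
ee_rot: [0.732, -0.681, 0.0, -0.0]
contact_force: [-0.2, -0.5, 4.7]
gripper_width: 56.0
grasp_force: 64.5
pos [494.11 -22.36  78.64] F [ 0.3 -0.1  4.8] T [-0.03 -0.03 -0.01] w 55.8 yaw -85.8 j6 -0.21 t 22.65
clock: 22.95
position: [494.0, -22.4, 78.6]
ee_rot: [-0.696, 0.718, -0.0, 0.0]
contact_force: [0.2, 0.1, 5.8]
gripper_width: 56.0
grasp_force: 64.5
pos [494.04 -22.38  78.59] F [-0.1 -0.2  5.6] T [-0.03 -0.06 -0.03] w 56.2 yaw 268.2 j6 -0.32 t 23.1
```

```bash
python3 -m pendant '[[0,0,0,0,0,3,0.045],[0,0,0,0,0,3,0.045],[0,0,0,0,0,0,0.045]]'; python3 -c "
from h import *
st(3)"; python3 -m pendant '[[0,0,0,0,0,3,0.045],[0,0,0,0,0,0,0.045]]'; python3 -c "
from h import *
st(3)"
```

```text
clock: 23.4
position: [493.9, -22.4, 78.3]
ee_rot: [-0.657, 0.754, 0.0, -0.0]
contact_force: [0.4, -1.0, 4.0]
gripper_width: 56.2
grasp_force: 64.4
pos [493.85 -22.45  78.35] F [ 0.4 -0.8  3. ] T [-0.22 -0.19 -0.01] w 56.0 yaw 262.2 j6 -0.42 t 23.55
clock: 23.75
position: [493.8, -22.5, 78.2]
ee_rot: [-0.637, 0.771, 0.0, -0.0]
contact_force: [1.3, -1.3, 0.9]
gripper_width: 55.9
grasp_force: 64.2
pos [493.76 -22.48  78.23] F [ 1.4 -1.6  0.1] T [-0.43 -0.31 -0.06] w 56.0 yaw 259.1 j6 -0.47 t 23.9
```

The thread is engaging: z falls and the force drops. I'll follow it down as I turn.

```bash
python3 -m pendant '[[0,0,0.0003,0,0,3,0.045],[0,0,0.0003,0,0,3,0.045],[0,0,0,0,0,0,0.045]]'; python3 -c "
from h import *
st(3)"; python3 -m pendant '[[0,0,0.0003,0,0,3,0.045],[0,0,0.0003,0,0,3,0.045],[0,0,0,0,0,0,0.045]]'; python3 -c "
from h import *
st(3)"
```

```text
clock: 24.2
position: [493.6, -22.5, 77.8]
ee_rot: [-0.596, 0.803, 0.0, -0.0]
contact_force: [0.2, -1.6, 2.2]
gripper_width: 56.4
grasp_force: 64.2
pos [493.66 -22.5   77.78] F [ 0.3 -1.   1.2] T [-0.43 -0.12  0.01] w 55.9 yaw 253.1 j6 -0.58 t 24.35
clock: 24.65
position: [493.7, -22.5, 77.4]
ee_rot: [-0.553, 0.833, 0.0, -0.0]
contact_force: [0.1, -1.8, 3.1]
gripper_width: 55.8
grasp_force: 64.4
pos [493.72 -22.48  77.38] F [-0.7 -1.1  3.7] T [-0.43  0.14 -0.1 ] w 55.8 yaw 247.1 j6 -0.68 t 24.8
```

```bash
python3 -m pendant '[[0,0,0.0002,0,0,3,0.045],[0,0,0,0,0,3,0.045],[0,0,0,0,0,0,0.045]]'; python3 -c "
from h import *
st(3)"; python3 -m pendant '[[0,0,0,0,0,3,0.045],[0,0,0,0,0,3,0.045],[0,0,0,0,0,0,0.045]]'; python3 -c "
from h import *
st(3)"
```

```text
clock: 25.1
position: [493.7, -22.4, 77.2]
ee_rot: [-0.509, 0.861, 0.0, -0.0]
contact_force: [-0.5, -1.7, 5.0]
gripper_width: 55.7
grasp_force: 64.5
pos [493.75 -22.44  77.23] F [-2.1 -2.   4.9] T [-0.4   0.37 -0.01] w 56.2 yaw 241.2 j6 -0.79 t 25.25
clock: 25.55
position: [493.5, -22.5, 77.2]
ee_rot: [-0.465, 0.885, -0.0, -0.001]
contact_force: [-2.3, -2.1, 5.3]
gripper_width: 55.7
grasp_force: 64.7
pos [493.56 -22.49  77.24] F [-2.4 -1.2  5.2] T [-0.34  0.65  1.25] w 55.8 yaw 235.5 j6 -0.89 t 25.7
```

A torque of 1.25 N m with z down 1.57 mm means the collar is tight on the stops. I'll release and retreat, then check.

```bash
python3 -m pendant '[[0,0,0,0,0,0,0.05],[0,0,0,0,0,0,0.065],[0,0,0,0,0,0,0.072],[0,0,0,0,0,0,0.072],[0,0,-0.01,0,0,0,0.072],[0,0,-0.04,0,0,0,0.072],[0,0,-0.04,0,0,0,0.072],[0,0,0,0,0,0,0.072],[0,0,0,0,0,0,0.072]]'; python3 - <<'E'
from h import *
st(3); d=grab("wrist","w9")
circ(d,69.4,(494,-22.4),58,"collar"); circ(d,69.4,(494,-22.4),27,"hole"); circ(d,74.5,(494,-22.4),20,"glass")
# dark dots on the top: angle of small dark blobs at r 24..27
g=cv2.cvtColor(d["image"],cv2.COLOR_RGB2GRAY)
A=np.arange(0,360,1.5)
m=np.array([min(g[tuple(proj(d,(494+r*np.cos(np.radians(a)),-22.4+r*np.sin(np.radians(a)),69.4))[::-1].round().astype(int))] for r in np.arange(22.5,27.1,.5)) for a in A])
print([(float(a),int(x)) for a,x in zip(A,m) if x<190])
E
```

```text
clock: 26.6
position: [494.3, -22.2, 168.6]
ee_rot: [-0.462, 0.887, -0.0, 0.002]
contact_force: [-0.5, -0.7, 0.2]
gripper_width: 72.3
grasp_force: 0.0
pos [493.26 -22.48 166.66] F [ 0.2 -0.  -0. ] T [-0.    0.03 -0.02] w 72.1 yaw 235.1 j6 -0.89 t 26.75
collar
  (np.float32(320.0), np.float32(201.6), [492.3, -24.3], np.float64(58.5))
  (np.float32(320.8), np.float32(209.5), [495.5, -18.7], np.float64(62.0))
  (np.float32(315.1), np.float32(203.1), [496.1, -25.5], np.float64(53.6))
hole
  (np.float32(320.6), np.float32(204.5), [493.2, -22.1], np.float64(26.2))
  (np.float32(325.5), np.float32(198.5), [487.3, -24.0], np.float64(28.5))
  (np.float32(317.6), np.float32(200.0), [493.0, -26.4], np.float64(25.3))
glass
  (np.float32(320.4), np.float32(209.2), [494.6, -20.5], np.float64(19.9))
  (np.float32(321.1), np.float32(205.9), [492.5, -22.4], np.float64(18.4))
  (np.float32(315.9), np.float32(204.0), [494.9, -25.9], np.float64(19.7))
[(225.0, 134), (226.5, 134), (228.0, 76), (229.5, 168), (271.5, 188), (294.0, 174), (352.5, 102), (354.0, 177)]
```

```bash
python3 - <<'E'
from h import *
def dots(d,c,z,rr=8):
    g=255-cv2.cvtColor(d["image"],cv2.COLOR_RGB2GRAY).astype(float); out=[]
    for a in c:
        u,v=proj(d,(494+25*np.cos(np.radians(a)),-22.4+25*np.sin(np.radians(a)),z)).round().astype(int)
        w=g[v-4:v+5,u-4:u+5]; w=np.clip(w-np.median(w)-30,0,None); yy,xx=np.mgrid[-4:5,-4:5]
        out.append(onz(d,u+(w*xx).sum()/w.sum(),v+(w*yy).sum()/w.sum(),z)[:2])
    return np.array(out)
d=grab("wrist"); p=dots(d,(228,352.5),69.4); e=p[1]-p[0]
print(p.round(1),np.hypot(*e).round(1),"lug angle a:",(np.degrees(np.arctan2(e[1],e[0]))-150)%120)
# same from the first collar view (w3 picture, crop pixels)
d3=grab("wrist"); d3["xyz"]=np.array([459.86,-224.95,212.66]); d3["rotation"]=R.from_matrix(np.eye(3)).as_quat()
r=R.from_quat(d["rotation"]); s=arm.read_state(); d3["rotation"]=(R.from_euler("z",-235.1,degrees=True)*r).as_quat()
q=np.array([onz(d3,266+x/6,47+y/6,17)[:2] for x,y in ((260,76),(597,367),(202,522))])
print(q.round(1)); 
for i,j in ((1,0),(0,2),(2,1)):
    e=q[j]-q[i]; print(np.hypot(*e).round(1),(np.degrees(np.arctan2(e[1],e[0]))-150)%120)
E
```

```text
[[476.5 -41.4]
 [522.  -25.5]] 48.2 lug angle a: 109.343097581796
[[ 488.5 -217.7]
 [ 459.5 -253.6]
 [ 443.  -210.8]]
46.2 21.102990595908125
46.0 21.39186879830038
45.9 21.032442193636882
```

The measured angle is 109.3° against 106.6° expected, within error but possibly a small spring-back. I'll re-grip and confirm it is tight.

```bash
python3 -m pendant '[[0,0,0.04,0,0,0,0.072],[0,0,0.04,0,0,0,0.072],[0,0,0.008,0,0,0,0.072],[0,0,0.002,0,0,0,0.072],[0,0,0,0,0,0,0.06],[0,0,0,0,0,0,0.045],[0,0,0,0,0,0,0.045],[0,0,0,0,0,0,0.045],[0,0,0,0,0,0,0.045]]'; python3 -c "
from h import *
st(3)"; python3 -m pendant '[[0,0,0,0,0,1.5,0.045],[0,0,0,0,0,0,0.045]]'; python3 -c "
from h import *
st(3)"
```

```text
clock: 27.8
position: [494.0, -21.9, 78.7]
ee_rot: [-0.463, 0.886, 0.0, 0.001]
contact_force: [-4.4, 4.6, 5.3]
gripper_width: 55.5
grasp_force: 64.1
pos [494.03 -21.9   78.73] F [-4.5  3.9  5.8] T [1.23 1.31 0.17] w 55.7 yaw 235.1 j6 -0.89 t 27.95
clock: 28.15
position: [494.0, -21.9, 78.8]
ee_rot: [-0.452, 0.892, -0.0, 0.0]
contact_force: [-4.1, 4.1, 4.8]
gripper_width: 55.5
grasp_force: 64.1
pos [494.01 -21.96  78.74] F [-4.7  3.9  4.7] T [1.16 1.35 0.76] w 55.8 yaw 233.8 j6 -0.92 t 28.3
```

```bash
python3 -m pendant '[[0,0,0,0,0,1.5,0.045],[0,0,0,0,0,0,0.045]]'; python3 -c "
from h import *
st(3)"
```

```text
clock: 28.5
position: [494.0, -22.0, 78.7]
ee_rot: [-0.441, 0.897, -0.0, 0.0]
contact_force: [-4.2, 3.2, 5.4]
gripper_width: 55.9
grasp_force: 64.0
pos [494.01 -22.    78.75] F [-4.4  4.1  5. ] T [1.09 1.32 1.1 ] w 55.9 yaw 232.4 j6 -0.94 t 28.65
```

```bash
python3 -m pendant '[[0,0,0,0,0,0,0.05],[0,0,0,0,0,0,0.065],[0,0,0,0,0,0,0.072],[0,0,0,0,0,0,0.072],[0,0,-0.01,0,0,0,0.072],[0,0,-0.04,0,0,0,0.072],[0,0,-0.04,0,0,0,0.072],[0,0,0,0,0,0,0.072],[0,0,0,0,0,0,0.072]]'; python3 - <<'E'
from h import *
st(3); d=grab("wrist")
g=255-cv2.cvtColor(d["image"],cv2.COLOR_RGB2GRAY).astype(float); out=[]
for a in (228,350):
    u,v=proj(d,(494+25*np.cos(np.radians(a)),-22.4+25*np.sin(np.radians(a)),69.4)).round().astype(int)
    w=g[v-4:v+5,u-4:u+5]; w=np.clip(w-np.median(w)-30,0,None); yy,xx=np.mgrid[-4:5,-4:5]
    out.append(onz(d,u+(w*xx).sum()/w.sum(),v+(w*yy).sum()/w.sum(),69.4)[:2])
e=out[1]-out[0]; print(np.round(out,1),np.hypot(*e),(np.degrees(np.arctan2(e[1],e[0]))-150)%120)
circ(d,69.4,(494,-22.4),27,"hole")
E
```

```text
clock: 29.55
position: [494.5, -22.3, 168.7]
ee_rot: [-0.439, 0.899, -0.0, 0.002]
contact_force: [0.1, 0.1, -0.3]
gripper_width: 72.0
grasp_force: 0.0
pos [493.35 -22.55 166.72] F [ 0.1  0.2 -0.2] T [-0.01  0.02  0.02] w 71.9 yaw 232.1 j6 -0.95 t 29.7
[[476.2 -41.9]
 [521.5 -26.2]] 47.879118885349506 109.12479437724448
hole
  (np.float32(321.4), np.float32(204.9), [493.0, -21.6], np.float64(25.8))
  (np.float32(319.9), np.float32(198.9), [491.0, -26.2], np.float64(27.2))
  (np.float32(325.9), np.float32(201.5), [488.6, -21.6], np.float64(27.8))
  (np.float32(321.8), np.float32(203.4), [492.1, -22.4], np.float64(27.6))
```

The angle has not changed (109.1° against 109.3°) under a second 1.1 N m twist, so the collar is hard on its stops. I'll hand in.

```bash
python3 -c "
from bench import arm; print(arm.job_done())"
```

```text
the job is handed in; nothing more can be done
None
```

The lens is seated glass up in the housing, and the collar is screwed clockwise hard onto its stops. It drew down about 1.5 mm and did not move under a second 1.1 N m twist. I handed the job in at about 30 s with the gripper clear.

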